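# Free the bowl turner and set its timer

### The job

Get the finishing turner ready for the lacquered bowl: first pull up the sprung lock plunger on its top, twist it counter-clockwise (seen from above) and let it down into its rest notch so that it stays retracted by itself. Then roll the two thumbwheels on the timer box with a fingertip until the digits at their tops read 46 (tens wheel at 4, units wheel at 6), each clicked home. Do not knock or shift the bottle, goblet, chuck and tin that stand round about.

Things in the scene. Friction and masses are not known exactly. Their poses are not given: they have to be found in the camera images.
- turner: Fixed white cast block, 124 x 112 mm at the foot, 128 mm high, left or right of the timer. A wooden bowl 140 mm across sits on its +x spindle (92 to 150 mm along +x, axis 80 mm high, top edge 150 mm high); a steel hand disc on its -x face (to x = -76 mm). Origin: centre of its underside, right below the plunger; x towards the bowl, z up.
- collar (a point): Centre of the top of the steel collar on the turner's top, 34 mm across, 148 mm above the bench; axes as the turner's. The plunger comes up through it. It has two opposite deep slots along the turner's x and two opposite shallower rest notches 72 degrees counter-clockwise from them, for the plunger's cross pin.
- handle (a point): Grip point of the plunger's black bar handle: middle of the bar, 8 mm below its top, 172 mm above the bench while locked. The bar is 46 mm long (its own x), 13 mm thick (y), 26 mm high. Locked (twist 0), it lies along the turner's x, its underside 6 mm above the collar. It rises and twists with the plunger.
- plunger (a joint): Lift of the lock plunger, m: 0 = locked (down), hard stop at 0.022. A spring pulls it down with 6 N at 0 and 10 N when lifted. It can be twisted only while lifted more than 0.014; from its rest notch it cannot drop, and stands at about 0.009.
- twist (a joint): Twist of the plunger and its handle about the vertical, rad, growing counter-clockwise seen from above: 0 = locked, turns freely when lifted, stop at 1.45; its cross pin is over the rest notch at 1.257 (72 degrees), and drops into it within about 0.12 rad of that.
- timer: Fixed grey box, 120 x 150 mm, 78 mm high; its front (reading side) faces its -x; origin: centre of its underside, z up. Two white thumbwheels, 60 mm in diameter, 18 mm wide, axes along y, stand 16 mm out of its top: tens at y = +22.5 mm (left for the reader), units at y = -22.5 mm. Digits 0 to 9 lie round each rim, 36 degrees apart; the uppermost, between two short black marks, is the one set.
- tens_top (a point): Uppermost point of the tens wheel at rest, 94 mm above the bench, mid-width, fixed to the box; axes as the timer's. The wheel is sprung and yields up to 5 mm when pressed (3 N at first, 10 N at 5 mm). A fingertip pressed 2 to 4 mm deep and drawn along the timer's x rolls it by friction like a rack: 18.8 mm a digit.
- units_top (a point): The same point of the units wheel, which is alike.
- tens (a joint): Angle of the tens wheel, rad: digit set = angle / 0.6283. It grows as the wheel's top is pushed away from the front (along the timer's +x). Ten click positions, 0 to 9, with stops just beyond 0 and 9 (no way round from 9 to 0); let go, it snaps to the nearest click (rarely, left exactly between two, it may hang there). Needs about 1 to 2 N at the rim.
- units (a joint): Angle of the units wheel, as for the tens wheel.
- finish: Bystander: amber bottle, 56 mm across and 190 mm high, close behind the timer box (taller than the wheels). Origin at the centre of its underside.
- goblet: Bystander: dark turned goblet, 56 mm across and 92 mm high, in front of the timer box. Origin at the centre of its underside.
- chuck: Bystander: steel four-jaw chuck lying flat, 64 mm across and 52 mm high, in front of the turner. Origin at the centre of its underside.
- tin: Bystander: tall tin, 60 mm across and 180 mm high, close beside the turner, on its +y side. Origin at the centre of its underside.
Not all that is in view belongs to the job. There is more than one size of the timer; the one meant has the size given above.

How it is judged:
By the outcome, as a careful person would: the job done as asked, in the order asked, and still so for the second after the job is handed in, with the robot touching nothing.
It also fails if it takes over 54 s, if anything falls off the work surface, if the arm or the gripper's body presses on something with over 40 N, if the wrist force passes 120 N, or if a joint passes its speed limit or range.

### The arm

A 6-joint arm with a two-finger parallel gripper is mounted at the origin on the work surface. World frame = base frame: x ahead of the robot, y to its left, z up, the work surface at z = 0. Lengths are in m, angles in rad, forces in N, time in s.
With the tool pointing down it reaches from about 0.425 to 0.95 m from the base axis. Payload 3.5 kg.
Tool frame: the origin (TCP) lies at the very end of the fingers, on their centre line; the grasp point (between the pads) lies 19 mm behind it (ctrl.grip_point_offset is the distance from the TCP to the grasp point, in m); z points along the fingers, y is the line along which they close (so a half turn about z gives the same grasp; the last joint's range is limited). The gripper opens to 85 mm and grips with 20 to 120 N. Pads are 22 mm wide; open, the fingers measure 114 mm over their backs; the gripper's body (76 mm by 85 mm) begins 54 mm behind the grasp point. The pads swing forward as they close: fully open they stand 13 mm farther back than shut.
Start: joints at [1.141, 0.286, 1.577, -0, 1.279, -0.15], TCP at [0.186, 0.649, 0.231] pointing down, gripper open.
Joint ranges: [-2.77, 2.77], [-0.9, 2.22], [0.21, 2.48], [-1.53, 4.67], [0.24, 2.81], [-2.84, 2.84]. Speed limits (rad/s): [2.79, 2.79, 3.14, 3.14, 3.14, 3.14].

### API

Orientations are given as a unit quaternion [x, y, z, w].
In Python, from plant import ctrl gives the robot as it stands. The module is installed in compiled form; this text tells all that it offers.
- The arm moves only by the shell command python3 -m pendant 'ROWS' [OPENING] [FORCE]. ROWS is JSON, a list of rows, each an object of numbers: "dx", "dy", "dz": the shift along the tool's x, y, z in cm; "twist": the turn about the tool's z in degrees. A call has 1 to 10 rows; each row is the pose to reach, as a shift and turn from the pose commanded when the call began, along the tool's axes at that moment; what a row does not reach only later rows make up. A row lasts 1/8 s, in which the tool goes at most 62.5 mm and 10.7 degrees, less where a joint would pass 70% of its speed; a pose out of reach is approached as far as the arm can. A call with a gripper value outside its range is refused whole. OPENING is the opening in per cent of the stroke, from 0 (shut) to 100 (fully open), set as the call begins (- or left out, the last holds). The fingers move at their own pace and stop on an object; FORCE is the grip in N (left out, the last holds). Time passes only in rows, so rows that repeat a pose let the fingers close. It gives the time, the measured TCP pose, the force, the opening and the grip force at its end, in the units of the state.
- ctrl.get_state(): the state, without advancing time (a new reading comes with each control period).
- ctrl.read_camera(name): name is "side" or "top"; returns a dict with "img" (420x560x3 uint8, red, green, blue), "depth" (420x560 float32, m along the optical axis (not along the pixel's ray), 0 where there is no reading), "camera_matrix" (3x3 intrinsics, pixels), "xyz" and "rotation" of the camera in the world. Camera axes: x right, y up, looking along -z (the intrinsics and any distortion apply to the point x, -y, -z); pixel columns grow to the right and rows downward; lengths in m; the calibration is good to about 2 mm. A picture is of the moment at which its call begins.
- ctrl.sign_off(): hands the job in; it is judged then, once.
The state is a dict: "time": time; "qpos": joint angles; "dq": joint speeds; "joint_efforts": joint torques, N m; "eef_pos": TCP position; "tcp_rot": TCP orientation; "contact_force": force on the tool from outside, world axes, zero at the start; "wrist_torque": the same for the moment, N m; "opening": opening from 0.0 (shut) to 1.0 (fully open); "finger_force": force on a finger pad.
Only numpy, scipy, OpenCV 4.12 (cv2) and the standard library are available. Lean on these libraries where they do the work, as an engineer would, in place of code of your own. Each camera call takes 0.05 s, during which the arm holds its last target. There are 200 camera calls.

## Working session

There is one attempt and no reset: what is moved stays moved. The work goes in short steps, Python scripts to look and compute and a shell command to move; the robot and the scene stay as the last step left them, time stands still between calls to the robot, and variables do not carry over. Pictures are saved under pics/ and viewed, at most 10 in all, crops included, and the job is handed in when it is done.

```bash
mkdir -p pics
cat > h.py <<'E'
import numpy as np,cv2
from plant import ctrl
def cam(n):
    c=ctrl.read_camera(n); np.savez(f'{n}.npz',**{k:np.array(v) for k,v in c.items()}); return c
def load(n): return dict(np.load(f'{n}.npz'))
def ray(c,u,v):
    d=np.linalg.inv(c['camera_matrix'])@np.array([u,v,1.]); d=np.array([d[0],-d[1],-d[2]])
    R=np.array(c['rotation']); 
    return np.array(c['xyz']),R@d
def onz(c,u,v,z):
    o,d=ray(c,u,v); return o+d*(z-o[2])/d[2]
def cloud(c):
    D=c['depth'];v,u=np.mgrid[:420,:560]
    K=c['camera_matrix'];p=np.stack([u,v,np.ones_like(u)],-1)@np.linalg.inv(K).T
    p=p*np.array([1,-1,-1])*D[...,None]
    return p@np.array(c['rotation']).T+c['xyz']
E
python3 - <<'E'
from h import *
for n in('side','top'):
    c=cam(n); cv2.imwrite(f'pics/{n}0.png',c['img'][...,::-1]); print(n,c.keys(),c['camera_matrix'],c['xyz'],c['rotation'],(c['depth']>0).mean())
s=ctrl.get_state(); print(s)
E
```

```text
side dict_keys(['img', 'depth', 'camera_matrix', 'xyz', 'rotation']) [[427.09381928   0.         282.07919915]
 [  0.         427.09381928 207.97398863]
 [  0.           0.           1.        ]] [ 0.23897384 -0.86784846  0.7945499 ] [ 0.45936455 -0.07447524 -0.14225412  0.87361399] 0.9960246598639456
top dict_keys(['img', 'depth', 'camera_matrix', 'xyz', 'rotation']) [[496.65084304   0.         274.2323103 ]
 [  0.         496.65084304 215.70479992]
 [  0.           0.           1.        ]] [0.34798699 0.05223978 1.48480524] [-0.04231411  0.05232569  0.71202613 -0.69892084] 0.9956505102040817
{'time': 0.1, 'qpos': array([ 1.14097793e+00,  2.87084615e-01,  1.57803648e+00, -2.67319127e-06,
        1.27859243e+00, -1.50034161e-01]), 'dq': array([ 0.00067141, -0.00270165, -0.00145167, -0.00160658,  0.00127546,
       -0.00091529]), 'joint_efforts': array([ 7.03816841e-04, -4.07296586e+01, -2.93697363e+01, -1.53289088e-04,
        3.44642074e-03, -9.07711986e-07]), 'eef_pos': array([0.18614415, 0.6482083 , 0.23007729]), 'tcp_rot': array([ 1.39435827e-01,  9.90230542e-01, -1.01654469e-03, -3.01933063e-04]), 'contact_force': array([-0.8027806 , -0.02176627, -0.14551873]), 'wrist_torque': array([-0.02330145,  0.03273676, -0.04330537]), 'finger_force': 0.0, 'opening': 1.0031280906890951}
```

View pics/side0.png

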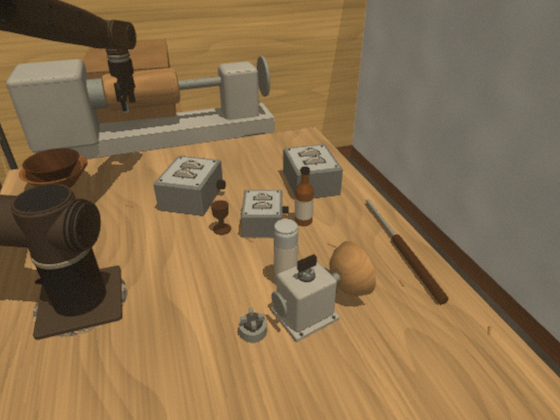

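View pics/top0.png

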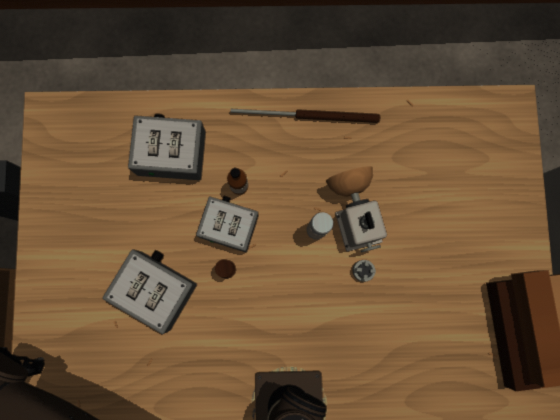

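```bash
sed -i "s/R=np.array(c\['rotation'\])/R=Rot(c)/; s/np.array(c\['rotation'\]).T/Rot(c).T/" h.py
cat >> h.py <<'E'
from scipy.spatial.transform import Rotation
def Rot(c): return Rotation.from_quat(c['rotation']).as_matrix()
E
python3 - <<'E'
from h import *
c=load('top'); P=cloud(c); z=P[...,2]
print('table z',np.median(z[300:330,380:480]))
def comp(lo,hi,name,box):
    u0,v0,u1,v1=box; m=np.zeros(z.shape,np.uint8); m[v0:v1,u0:u1]=((z>lo)&(z<hi))[v0:v1,u0:u1]
    n,l,s,ce=cv2.connectedComponentsWithStats(m)
    i=1+s[1:,4].argmax(); q=P[l==i]; r=cv2.minAreaRect((q[:,:2]*1000).astype(np.float32))
    print(name,s[i,4],'z',np.median(q[:,2]).round(4),np.percentile(q[:,2],98).round(4),'mean',q.mean(0).round(4),'rect',np.round(r[0],1),np.round(r[1],1),round(r[2],1))
comp(.065,.085,'timer',(190,190,265,260))
comp(.04,.11,'big1',(120,110,210,185)); comp(.04,.12,'big2',(100,245,200,335))
comp(.115,.135,'turner top',(335,190,395,260))
comp(.14,.152,'collar',(335,190,395,260))
comp(.157,.19,'handle',(335,190,395,260))
comp(.16,.2,'tin',(300,200,340,245)); comp(.17,.2,'bottle',(225,160,255,200))
comp(.08,.1,'goblet',(210,255,245,285)); comp(.03,.06,'chuck',(345,255,385,285))
comp(.05,.16,'bowl',(320,160,380,200))
im=c['img'][...,::-1]
a=cv2.resize(im[185:285,185:260],None,fx=5,fy=5,interpolation=3); b=cv2.resize(im[185:285,325:400],None,fx=5,fy=5,interpolation=3)
cv2.imwrite('pics/crop1.png',np.hstack([a,b]))
s=load('side')['img'][...,::-1]
cv2.imwrite('pics/crop2.png',cv2.resize(s[180:330,200:380],None,fx=4,fy=4,interpolation=3))
E
```

```text
table z -0.0006950399929003259
timer 1979 z 0.0776 0.0837 mean [0.5183 0.1651 0.0775] rect [519.8 165.6] [150.  120.8] 71.4
big1 3776 z 0.1019 0.1085 mean [0.7408 0.3354 0.0983] rect [758.9 339.5] [200.8 189. ] 85.0
big2 4338 z 0.1028 0.117 mean [0.3344 0.3783 0.1005] rect [343.8 377.4] [199.9 185.3] 59.1
turner top 1130 z 0.1265 0.1328 mean [ 0.5082 -0.2204  0.1263] rect [ 515.1 -221.4] [119.3  94.9] 13.7
collar 33 z 0.1442 0.1509 mean [ 0.5063 -0.2124  0.1451] rect [ 507.  -212.6] [31.5 12.1] 13.1
handle 108 z 0.1779 0.1836 mean [ 0.5086 -0.2212  0.176 ] rect [ 509.3 -222.8] [45.5 14. ] 14.2
tin 386 z 0.1788 0.1842 mean [ 0.503  -0.0938  0.1776] rect [504.  -93.8] [55.9 55.4] 2.3
bottle 81 z 0.188 0.1925 mean [0.6409 0.1348 0.1874] rect [641.3 135.4] [24.3 23.5] 85.5
goblet 266 z 0.0912 0.0972 mean [0.3919 0.1746 0.0912] rect [392.5 175.1] [48.1 47.4] 89.3
chuck 231 z 0.0436 0.0553 mean [ 0.379  -0.2303  0.044 ] rect [ 379.3 -231.8] [49.  50.1] 25.1
bowl 1016 z 0.1242 0.1482 mean [ 0.6244 -0.1862  0.1205] rect [ 616.9 -194.6] [ 80.  135.4] 13.6
```

View pics/crop1.png

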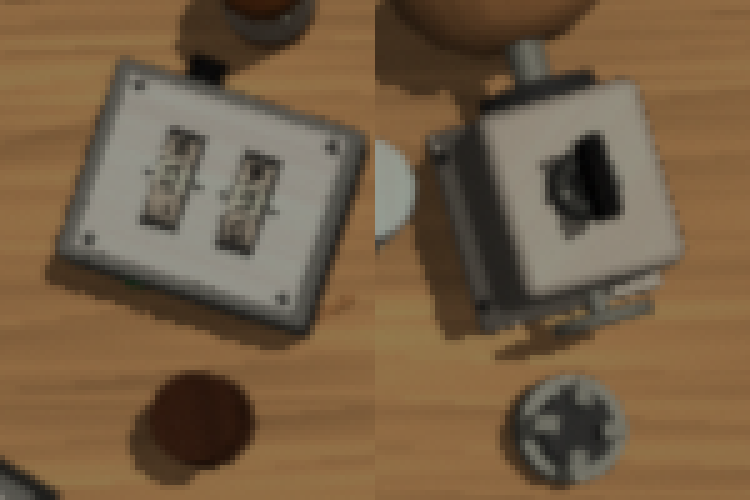

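View pics/crop2.png

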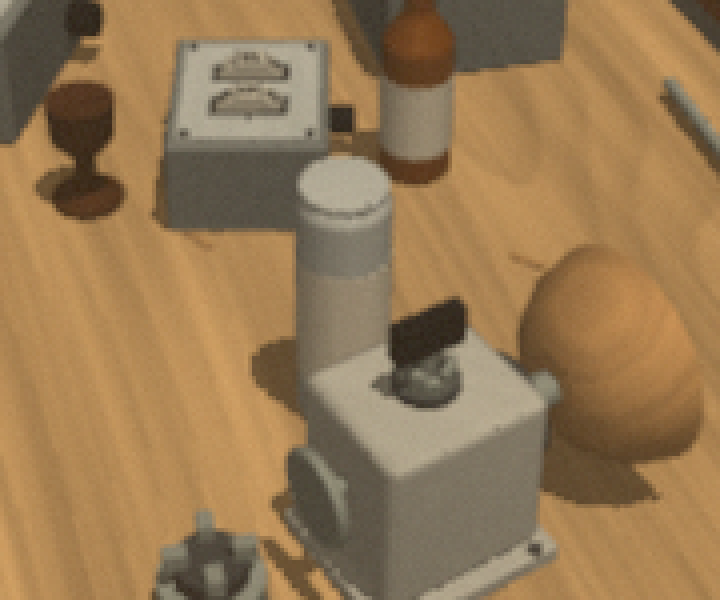

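The small timer (top-view pixel 228,223) measures 150 x 121 mm. The turner is at about pixel (362,224), with the handle bar along its x at about 14°. The bottle, goblet, tin and chuck stand around them as listed. Next I'll refine the handle and wheel positions and try to read the digits.

```bash
cat >> h.py <<'E'
def to(x,y,z,yawy=None):
    s=ctrl.get_state(); R=Rotation.from_quat(s['tcp_rot']).as_matrix(); d=R.T@(np.array([x,y,z])-s['eef_pos'])
    a=np.degrees(np.arctan2(R[1,1],R[0,1])); t=None if yawy is None else (a-yawy+180)%360-180
    print('d cm',np.round(d*100,2),'yaw_y',a.round(1),'twist',t)
E
python3 - <<'E'
from h import *
I=[]
for i in range(8): c=cam('top'); I.append(c['img'].astype(float))
A=np.mean(I,0).astype(np.uint8); P=cloud(c)
g=A.max(2)
# handle by dark mask
m=np.zeros(g.shape,np.uint8); w=(slice(205,235),slice(352,385)); m[w]=(g[w]<45)*255
n,l,s,ce=cv2.connectedComponentsWithStats(m); i=1+s[1:,4].argmax()
pts=np.array([onz(c,u,v,.18)[:2]*1000 for v,u in np.argwhere(l==i)],np.float32); print('handle dark',s[i],pts.mean(0),cv2.minAreaRect(pts))
h=(P[...,2]>.165)&(P[...,2]<.19); h[:,:345]=0;h[:,385:]=0;h[:205]=0;h[235:]=0
pts=np.array([onz(c,u,v,.18)[:2]*1000 for v,u in np.argwhere(h)],np.float32); print('handle depth',len(pts),pts.mean(0),cv2.minAreaRect(pts))
# timer top outline rays on z=.078
t=((P[...,2]>.07)&(P[...,2]<.097)).astype(np.uint8); t[:190]=0;t[260:]=0;t[:,:190]=0;t[:,265:]=0
t=cv2.morphologyEx(t,cv2.MORPH_OPEN,np.ones((5,5)))
pts=np.array([onz(c,u,v,.078)[:2]*1000 for v,u in np.argwhere(t)],np.float32); r=cv2.minAreaRect(pts);print('timer',pts.mean(0),r)
# wheel windows: brightness dark windows around wheels
yaw=np.radians(r[2]-90); ct=np.array(r[0])/1000; ex=np.array([np.cos(yaw),np.sin(yaw)]); ey=np.array([-ex[1],ex[0]])
# rectified view, z=.09: rows = -x, cols = -y
K=c['camera_matrix'];R=Rot(c)
def proj(p):
    q=R.T@(p-c['xyz']); return K[0,0]*q[0]/-q[2]+K[0,2], K[1,1]*-q[1]/-q[2]+K[1,2]
S=8
def rect(zz,ct,ex,ey,hx=.04,hy=.045):
    xs=np.arange(hx,-hx,-.00025*.8); ys=np.arange(hy,-hy,-.00025*.8)
    mx=np.zeros((len(xs),len(ys)),np.float32);my=mx.copy()
    for a,x in enumerate(xs):
        for b,y in enumerate(ys):
            p=ct+ex*x+ey*y; mx[a,b],my[a,b]=proj(np.array([p[0],p[1],zz]))
    return cv2.remap(A,mx,my,cv2.INTER_CUBIC)
o=rect(.09,ct,ex,ey); o=cv2.convertScaleAbs(o,alpha=1.5)
cv2.imwrite('pics/rect.png',cv2.resize(o,None,fx=1.4,fy=1.4)[...,::-1]); print(yaw*57.3,ct)
E
```

```text
handle dark [360 212  14  17 150] [ 504.826   -213.22226] ((505.0616149902344, -209.95001220703125), (42.17146682739258, 33.06549835205078), 15.871783256530762)
handle depth 98 [ 508.5415  -221.02478] ((508.67230224609375, -220.81243896484375), (44.7222900390625, 15.289834976196289), 15.858076095581055)
timer [519.0191 164.5584] ((518.9518432617188, 164.94558715820312), (149.25669860839844, 119.64157104492188), 71.6108627319336)
-18.390491837529055 [0.51895184 0.16494559]
```

View pics/rect.png

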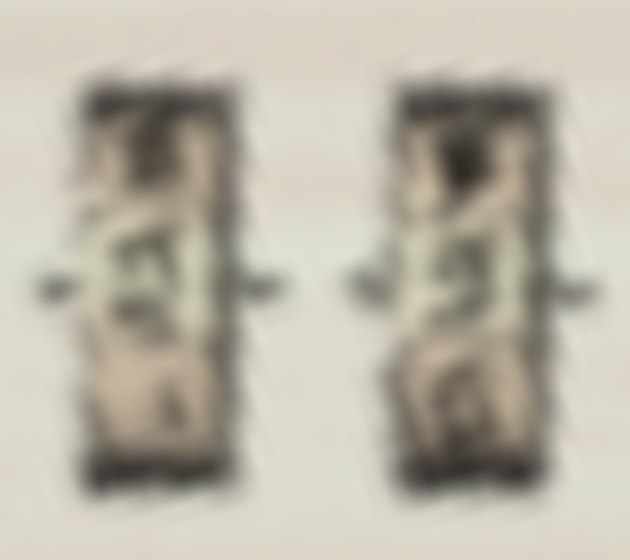

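Units looks like 5, with 4 above and 6 below. Tens isn't clear yet (2 or 3). I'll move to the plunger now.

Run:
```python
from h import *
to(.45,.28,.25,-75.5); to(.5086,-.221,.25,-75.5); to(.5086,-.221,.155,-75.5)
```

```text
d cm [-35.52 -28.16  -1.87] yaw_y 74.0 twist 149.46738576937935
d cm [-54.99 -74.69  -1.87] yaw_y 74.0 twist 149.46738576937935
d cm [-54.99 -74.69   7.63] yaw_y 74.0 twist 149.46738576937935
```

```bash
python3 -m pendant '[{"dx":-4.5,"dy":-3.5,"dz":-0.5,"twist":10},{"dx":-9,"dy":-7,"dz":-1,"twist":20},{"dx":-13.5,"dy":-10.6,"dz":-1.5,"twist":30},{"dx":-18,"dy":-14,"dz":-1.9,"twist":40},{"dx":-22.5,"dy":-17.7,"dz":-1.9,"twist":50},{"dx":-27,"dy":-21.2,"dz":-1.9,"twist":60},{"dx":-31.5,"dy":-24.7,"dz":-1.9,"twist":70},{"dx":-35.5,"dy":-28.2,"dz":-1.9,"twist":80},{"dx":-37.5,"dy":-33.2,"dz":-1.9,"twist":90},{"dx":-39.5,"dy":-38.2,"dz":-1.9,"twist":100}]' 55 40; python3 -c "
from h import *
to(.5086,-.221,.25,-75.5)"
```

```text
time: 1.75
eef_pos: [0.4608, 0.1708, 0.2505]
tcp_rot: [0.85, 0.527, 0.0, 0.0]
contact_force: [0.3, -0.4, 0.2]
opening: 0.548
finger_force: 0.0
d cm [-32.98  21.68   0.06] yaw_y -26.4 twist 49.13899027180844
```

```bash
python3 -m pendant '[{"dx":-4.7,"dy":3.1,"twist":8},{"dx":-9.4,"dy":6.2,"twist":16},{"dx":-14.1,"dy":9.3,"twist":24},{"dx":-18.8,"dy":12.4,"twist":32},{"dx":-23.5,"dy":15.5,"twist":40},{"dx":-28.2,"dy":18.6,"twist":49},{"dx":-33,"dy":21.7,"twist":49},{"dx":-33,"dy":21.7,"twist":49},{"dx":-33,"dy":21.7,"twist":49}]'
python3 - <<'E'
from h import *
to(.5086,-.221,.155,-75.5)
s=cam('side')['img'][...,::-1]; cv2.imwrite('pics/s1.png',cv2.resize(s[130:330,230:380],None,fx=3,fy=3,interpolation=3))
E
```

```text
d cm [-32.99  21.67   9.56] yaw_y -26.4 twist 49.13899027180844$[0]: bad value
```

View pics/s1.png

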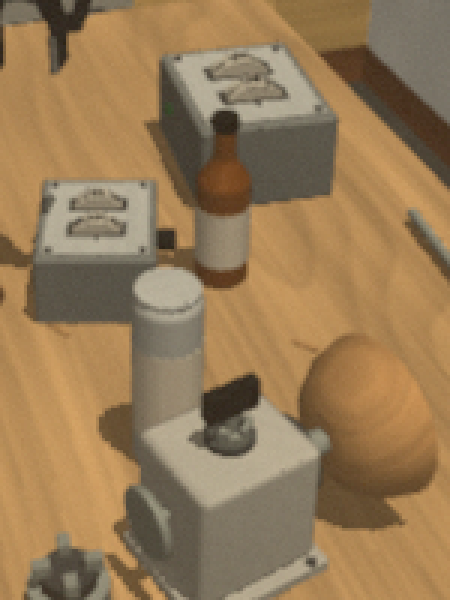

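The move was refused and nothing moved; the rows apparently need all four keys.

```bash
python3 -m pendant '[{"dx":-4.7,"dy":3.1,"dz":0,"twist":8},{"dx":-9.4,"dy":6.2,"dz":0,"twist":16},{"dx":-14.1,"dy":9.3,"dz":0,"twist":24},{"dx":-18.8,"dy":12.4,"dz":0,"twist":32},{"dx":-23.5,"dy":15.5,"dz":0,"twist":40},{"dx":-28.2,"dy":18.6,"dz":0,"twist":49},{"dx":-33,"dy":21.7,"dz":0,"twist":49},{"dx":-33,"dy":21.7,"dz":0,"twist":49},{"dx":-33,"dy":21.7,"dz":0,"twist":49}]'
python3 - <<'E'
from h import *
to(.5086,-.221,.155,-75.5)
E
```

```text
time: 2.92
eef_pos: [0.5105, -0.219, 0.2501]
tcp_rot: [0.992, 0.13, -0.0, -0.0]
contact_force: [-0.1, 0.1, -0.5]
opening: 0.551
finger_force: 0.0
d cm [-0.24  0.16  9.51] yaw_y -75.1 twist 0.4425570834975474
```

```bash
python3 -m pendant '[{"dx":-0.2,"dy":0.1,"dz":3,"twist":0},{"dx":-0.2,"dy":0.1,"dz":6,"twist":0},{"dx":-0.2,"dy":0.1,"dz":8,"twist":0},{"dx":-0.2,"dy":0.1,"dz":9.3,"twist":0},{"dx":-0.2,"dy":0.1,"dz":9.3,"twist":0}]' && python3 -m pendant '[{"dx":0,"dy":0,"dz":0,"twist":0},{"dx":0,"dy":0,"dz":0,"twist":0},{"dx":0,"dy":0,"dz":0,"twist":0},{"dx":0,"dy":0,"dz":0,"twist":0},{"dx":0,"dy":0,"dz":0,"twist":0}]' 0 50
```

```text
time: 3.55
eef_pos: [0.5087, -0.2195, 0.1566]
tcp_rot: [0.991, 0.131, -0.001, -0.001]
contact_force: [-0.7, 0.1, 0.2]
opening: 0.551
finger_force: 0.0
time: 4.18
eef_pos: [0.51, -0.2216, 0.1589]
tcp_rot: [0.991, 0.13, 0.001, 0.001]
contact_force: [1.5, -1.7, 6.5]
opening: 0.14
finger_force: 52.9
```

```bash
python3 -m pendant '[{"dx":0,"dy":0,"dz":-0.7,"twist":0},{"dx":0,"dy":0,"dz":-1.4,"twist":0},{"dx":0,"dy":0,"dz":-2.0,"twist":0},{"dx":0,"dy":0,"dz":-2.0,"twist":0},{"dx":0,"dy":0,"dz":-2.0,"twist":0}]'
python3 - <<'E'
from h import *
c=cam('side');P=cloud(c); s=c['img'][...,::-1]; cv2.imwrite('pics/s2.png',cv2.resize(s[180:330,260:380],None,fx=4,fy=4,interpolation=3))
E
```

```text
time: 4.8
eef_pos: [0.5098, -0.2215, 0.1747]
tcp_rot: [0.992, 0.13, 0.002, 0.001]
contact_force: [8.4, -5.4, -10.6]
opening: 0.138
finger_force: 50.6
```

View pics/s2.png

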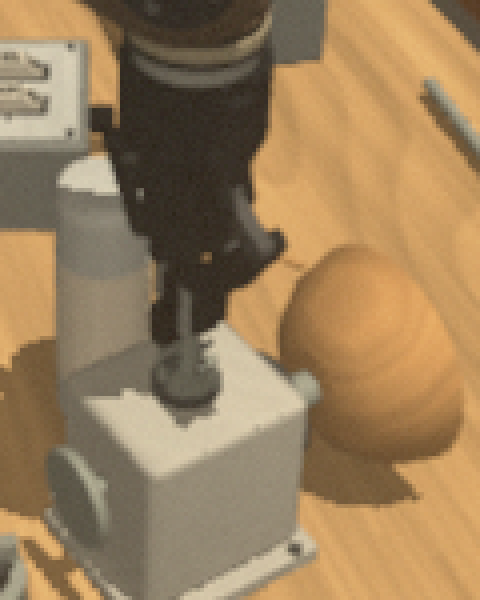

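```bash
python3 -m pendant '[{"dx":0.1,"dy":0.2,"dz":-0.2,"twist":0},{"dx":0.1,"dy":0.2,"dz":-0.2,"twist":-10},{"dx":0.1,"dy":0.2,"dz":-0.2,"twist":-20},{"dx":0.1,"dy":0.2,"dz":-0.2,"twist":-30},{"dx":0.1,"dy":0.2,"dz":-0.2,"twist":-40},{"dx":0.1,"dy":0.2,"dz":-0.2,"twist":-50},{"dx":0.1,"dy":0.2,"dz":-0.2,"twist":-60},{"dx":0.1,"dy":0.2,"dz":-0.2,"twist":-68},{"dx":0.1,"dy":0.2,"dz":-0.2,"twist":-72},{"dx":0.1,"dy":0.2,"dz":-0.2,"twist":-72}]'
python3 - <<'E'
from h import *
print(ctrl.get_state()['wrist_torque']);to(.51,-.222,.16,-75.5+72)
E
```

```text
time: 6.1
eef_pos: [0.511, -0.2226, 0.1762]
tcp_rot: [0.726, 0.688, 0.001, 0.001]
contact_force: [8.9, -4.7, -10.2]
opening: 0.138
finger_force: 50.7
[-0.85933377 -1.35159031  0.0376481 ]
d cm [ 0.06 -0.11  1.62] yaw_y -3.0 twist 0.461069767680641
```

```bash
python3 -m pendant '[{"dx":0,"dy":0,"dz":0.4,"twist":0},{"dx":0,"dy":0,"dz":0.8,"twist":0},{"dx":0,"dy":0,"dz":1.1,"twist":0},{"dx":0,"dy":0,"dz":1.1,"twist":0}]'
python3 - <<'E'
from h import *
print(ctrl.get_state()['wrist_torque']);to(.51,-.222,.16,-75.5+72)
E
```

```text
time: 6.6
eef_pos: [0.5111, -0.2227, 0.1677]
tcp_rot: [0.726, 0.688, 0.0, 0.001]
contact_force: [5.0, -3.6, -2.4]
opening: 0.142
finger_force: 51.8
[-0.54539882 -0.76756239 -0.01981765]
d cm [ 0.06 -0.11  0.77] yaw_y -3.1 twist 0.4496703490805487
```

```bash
python3 -m pendant '[{"dx":0,"dy":0,"dz":0,"twist":0},{"dx":0,"dy":0,"dz":0,"twist":0},{"dx":0,"dy":0,"dz":0,"twist":0},{"dx":0,"dy":0,"dz":-1.5,"twist":0},{"dx":0,"dy":0,"dz":-4,"twist":0},{"dx":0,"dy":0,"dz":-8,"twist":0},{"dx":0,"dy":0,"dz":-8,"twist":0}]' 45
python3 - <<'E'
from h import *
ex=np.array([np.cos(-.321),np.sin(-.321)]); ey=np.array([-ex[1],ex[0]]); ct=np.array([.5192,.1651])
print('yaw tool x parallel timer x: yaw_y=',-18.4-90)
for n,s in(('tens',.0225),('units',-.0225)): 
    p=ct+s*ey; print(n,p); to(*p,.2,-18.4-90); to(*p,.2,-18.4)
E
```

```text
time: 7.48
eef_pos: [0.5125, -0.2237, 0.2541]
tcp_rot: [0.726, 0.688, 0.001, 0.005]
contact_force: [-0.4, -0.8, 0.6]
opening: 0.449
finger_force: 0.0
yaw tool x parallel timer x: yaw_y= -108.4
tens [0.5262991  0.18645071]
d cm [41.06 -0.84  5.2 ] yaw_y -3.0 twist 105.37290951225413
d cm [41.06 -0.84  5.2 ] yaw_y -3.0 twist 15.372909512254125
units [0.5121009  0.14374929]
d cm [36.72 -2.03  5.21] yaw_y -3.0 twist 105.37290951225413
d cm [36.72 -2.03  5.21] yaw_y -3.0 twist 15.372909512254125
```

```bash
python3 -m pendant '[{"dx":6,"dy":-0.3,"dz":0,"twist":3},{"dx":12,"dy":-0.6,"dz":0,"twist":8},{"dx":18,"dy":-1,"dz":0,"twist":15.4},{"dx":18,"dy":-1,"dz":0,"twist":15.4}]' 0
cat > look.py <<'E'
from h import *
import sys
I=[]
for i in range(4): c=cam('top'); I.append(c['img'].astype(np.float32))
A=np.mean(I,0); P=cloud(c); K=c['camera_matrix'];R=Rot(c)
h=(P[...,2]>.16)&(P[...,2]<.205); h[:,:340]=0;h[:,390:]=0;h[:200]=0;h[240:]=0
if h.sum()>9:
    q=P[h]; print('handle',h.sum(),np.median(q[:,2]),q.mean(0),cv2.minAreaRect((q[:,:2]*1000).astype(np.float32)))
yaw=-.321; ex=np.array([np.cos(yaw),np.sin(yaw)]); ey=np.array([-ex[1],ex[0]]); ct=np.array([.5192,.1651])
hx,hy=.032,.042
xs,ys=np.meshgrid(np.linspace(hx,-hx,480),np.linspace(hy,-hy,630),indexing='ij')
w=np.stack([ct[0]+ex[0]*xs+ey[0]*ys,ct[1]+ex[1]*xs+ey[1]*ys,np.full(xs.shape,.091)],-1)
q=(w-c['xyz'])@R; u=(K[0,0]*q[...,0]/-q[...,2]+K[0,2]).astype(np.float32); v=(K[1,1]*q[...,1]/q[...,2]+K[1,2]).astype(np.float32)
g=cv2.remap(A.mean(2),u,v,cv2.INTER_LANCZOS4); g=cv2.createCLAHE(2.,(4,4)).apply(np.clip(g*1.4,0,255).astype(np.uint8))
cv2.imwrite(sys.argv[1],g)
E
python3 look.py pics/l1.png
```

```text
time: 7.98
eef_pos: [0.5092, -0.0386, 0.2479]
tcp_rot: [0.81, 0.587, -0.0, -0.001]
contact_force: [1.1, -0.2, -0.3]
opening: -0.003
finger_force: 0.0
handle 108 0.1857232134792518 [ 0.50862007 -0.22114963  0.18378984] ((509.4778137207031, -222.263427734375), (46.430908203125, 13.04174518585205), 86.39024353027344)
```

View pics/l1.png

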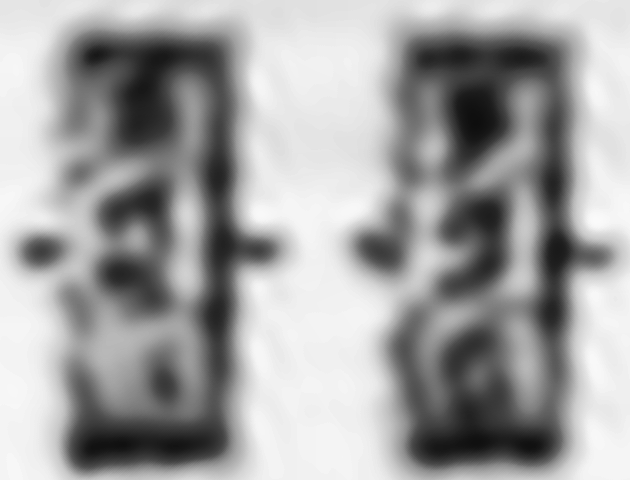

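Handle now lies at 86.4° (14.4° + 72°) and stands about 8 mm higher on its own, so the plunger is parked. Units reads 5 or 9 and tens 0 or 2; rolling each up by one digit will settle it.

```bash
cat > w.py <<'E'
from h import *
ex=np.array([np.cos(-.321),np.sin(-.321)]); ey=np.array([-ex[1],ex[0]]); ct=np.array([.5192,.1651])
for n,s in(('tens',.0225),('units',-.0225)):
    for o in (-.01,): 
        p=ct+s*ey+o*ex; print(n,o,p); to(*p,.11,-18.4)
E
python3 w.py
```

```text
tens -0.01 [0.5168099  0.18960586]
d cm [22.29 -6.71 13.81] yaw_y -18.5 twist -0.06217574811580562
units -0.01 [0.50261169 0.14690445]
d cm [17.79 -6.71 13.81] yaw_y -18.5 twist -0.06217574811580562
```

```bash
python3 -m pendant '[{"dx":6,"dy":-2.3,"dz":0,"twist":0},{"dx":12,"dy":-4.6,"dz":2,"twist":0},{"dx":17.8,"dy":-6.7,"dz":5,"twist":0},{"dx":17.8,"dy":-6.7,"dz":10,"twist":0},{"dx":17.8,"dy":-6.7,"dz":13.8,"twist":0},{"dx":17.8,"dy":-6.7,"dz":13.8,"twist":0},{"dx":17.8,"dy":-6.7,"dz":14.8,"twist":0},{"dx":17.8,"dy":-6.7,"dz":15.6,"twist":0},{"dx":17.8,"dy":-6.7,"dz":15.6,"twist":0}]'; python3 w.py
```

```text
time: 9.3
eef_pos: [0.504, 0.1476, 0.0935]
tcp_rot: [0.811, 0.585, 0.001, 0.001]
contact_force: [0.5, -1.0, 1.8]
opening: -0.003
finger_force: 1.0
tens -0.01 [0.5168099  0.18960586]
d cm [ 4.39 -0.11 -1.65] yaw_y -18.5 twist -0.06197244087434228
units -0.01 [0.50261169 0.14690445]
d cm [-0.11 -0.1  -1.65] yaw_y -18.5 twist -0.06197244087434228
```

```bash
python3 -m pendant '[{"dx":0,"dy":0,"dz":0.25,"twist":0},{"dx":0,"dy":0,"dz":0.25,"twist":0},{"dx":0,"dy":0.4,"dz":0.25,"twist":0},{"dx":0,"dy":0.8,"dz":0.25,"twist":0},{"dx":0,"dy":1.2,"dz":0.25,"twist":0},{"dx":0,"dy":1.6,"dz":0.25,"twist":0},{"dx":0,"dy":1.95,"dz":0.25,"twist":0},{"dx":0,"dy":1.95,"dz":0.25,"twist":0}]'; python3 w.py; python3 -m pendant '[{"dx":0,"dy":0,"dz":-1,"twist":0},{"dx":0,"dy":0,"dz":-2,"twist":0}]'
```

```text
time: 10.3
eef_pos: [0.5204, 0.1425, 0.0906]
tcp_rot: [0.811, 0.585, -0.001, -0.001]
contact_force: [-4.2, 0.5, 7.3]
opening: 0.0
finger_force: 3.4
tens -0.01 [0.5168099  0.18960586]
d cm [ 4.36 -1.84 -1.93] yaw_y -18.4 twist -0.042899313075054124
units -0.01 [0.50261169 0.14690445]
d cm [-0.14 -1.83 -1.94] yaw_y -18.4 twist -0.042899313075054124
time: 10.55
eef_pos: [0.521, 0.1418, 0.1101]
tcp_rot: [0.811, 0.585, -0.0, -0.0]
contact_force: [-0.3, 0.5, -0.3]
opening: -0.002
finger_force: 0.0
```

```bash
python3 -m pendant '[{"dx":4.4,"dy":-1.9,"dz":0,"twist":0},{"dx":4.4,"dy":-1.9,"dz":1.0,"twist":0},{"dx":4.4,"dy":-1.9,"dz":2.1,"twist":0},{"dx":4.4,"dy":-1.9,"dz":2.1,"twist":0},{"dx":4.4,"dy":-1.5,"dz":2.1,"twist":0},{"dx":4.4,"dy":-1.1,"dz":2.1,"twist":0},{"dx":4.4,"dy":-0.7,"dz":2.1,"twist":0},{"dx":4.4,"dy":-0.3,"dz":2.1,"twist":0},{"dx":4.4,"dy":0.05,"dz":2.1,"twist":0},{"dx":4.4,"dy":0.05,"dz":2.1,"twist":0}]'; python3 -m pendant '[{"dx":0,"dy":0,"dz":-2,"twist":0},{"dx":-5,"dy":0,"dz":-6,"twist":0},{"dx":-11,"dy":0,"dz":-9,"twist":0},{"dx":-17,"dy":0,"dz":-9,"twist":0},{"dx":-17,"dy":0,"dz":-9,"twist":0}]'; python3 look.py pics/l2.png
```

```text
time: 11.8
eef_pos: [0.538, 0.1829, 0.0905]
tcp_rot: [0.812, 0.584, 0.002, 0.001]
contact_force: [1.6, 0.8, 6.4]
opening: 0.0
finger_force: 3.2
time: 12.42
eef_pos: [0.4808, 0.0186, 0.1796]
tcp_rot: [0.813, 0.582, -0.0, 0.001]
contact_force: [-0.6, 0.6, -0.2]
opening: -0.001
finger_force: 0.0
handle 109 0.18576878377086947 [ 0.50855561 -0.22103274  0.18382061] ((509.09527587890625, -222.20993041992188), (45.02123260498047, 13.020851135253906), 88.13907623291016)
```

View pics/l2.png

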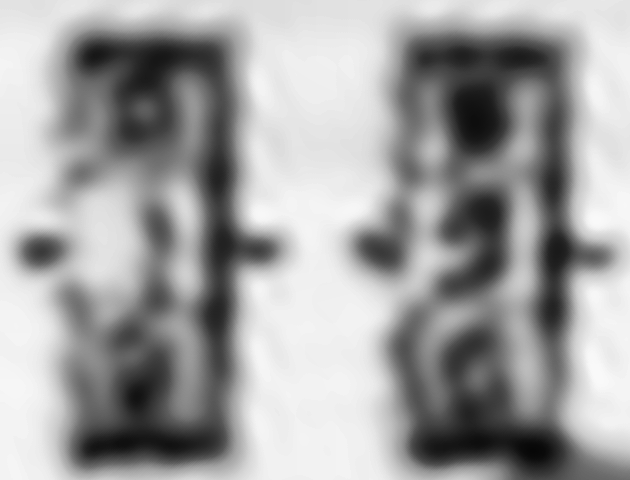

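Tens now shows 1 (it was 0). Units hasn't changed, so it was 9, against its stop (8 above, 0 below). So tens needs +3 and units −3.

```bash
python3 -m pendant '[{"dx":6,"dy":-1,"dz":0,"twist":0},{"dx":12,"dy":-1.9,"dz":3,"twist":0},{"dx":17,"dy":-1.9,"dz":7,"twist":0},{"dx":17,"dy":-1.9,"dz":9.1,"twist":0},{"dx":17,"dy":-1.9,"dz":9.1,"twist":0},{"dx":17,"dy":-1.5,"dz":9.1,"twist":0},{"dx":17,"dy":-1.0,"dz":9.1,"twist":0},{"dx":17,"dy":-0.5,"dz":9.1,"twist":0},{"dx":17,"dy":0.05,"dz":9.1,"twist":0},{"dx":17,"dy":0.05,"dz":9.1,"twist":0}]'; python3 -m pendant '[{"dx":0,"dy":0,"dz":-2,"twist":0},{"dx":-4.4,"dy":0,"dz":-2,"twist":0},{"dx":-4.4,"dy":0,"dz":-1,"twist":0},{"dx":-4.4,"dy":0,"dz":0,"twist":0},{"dx":-4.4,"dy":0,"dz":0,"twist":0},{"dx":-4.4,"dy":-0.5,"dz":0,"twist":0},{"dx":-4.4,"dy":-1,"dz":0,"twist":0},{"dx":-4.4,"dy":-1.5,"dz":0,"twist":0},{"dx":-4.4,"dy":-1.95,"dz":0,"twist":0},{"dx":-4.4,"dy":-1.95,"dz":0,"twist":0}]'; python3 -m pendant '[{"dx":0,"dy":0,"dz":-2,"twist":0},{"dx":-2.6,"dy":1,"dz":-6,"twist":0},{"dx":-8,"dy":1.9,"dz":-9,"twist":0},{"dx":-12.6,"dy":1.9,"dz":-9.1,"twist":0},{"dx":-12.6,"dy":1.9,"dz":-9.1,"twist":0}]';python3 w.py; python3 look.py pics/l3.png
python3 - <<'E'
from h import *
a=cv2.imread('pics/l2.png',0);b=cv2.imread('pics/l3.png',0)
for n,x in(('tens',95),('units',430)):
    print(n,[np.corrcoef(a[y:y+120,x:x+90].ravel(),b[y:y+120,x:x+90].ravel())[0,1].round(2) for y in (70,190,310)])
E
```

```text
time: 13.88
eef_pos: [0.5388, 0.1857, 0.0902]
tcp_rot: [0.811, 0.586, 0.003, 0.001]
contact_force: [1.6, 0.6, 6.7]
opening: 0.002
finger_force: 3.5
time: 15.12
eef_pos: [0.5044, 0.148, 0.0892]
tcp_rot: [0.811, 0.586, -0.0, 0.001]
contact_force: [-1.7, -3.7, 9.3]
opening: -0.004
finger_force: 4.2
time: 15.75
eef_pos: [0.4816, 0.0209, 0.1787]
tcp_rot: [0.812, 0.584, -0.0, -0.0]
contact_force: [-0.0, -0.1, -0.2]
opening: 0.002
finger_force: 0.0
tens -0.01 [0.5168099  0.18960586]
d cm [17.11 -2.04  6.87] yaw_y -18.6 twist -0.19326442052525294
units -0.01 [0.50261169 0.14690445]
d cm [12.61 -2.02  6.87] yaw_y -18.6 twist -0.19326442052525294
handle 109 0.18628251044213218 [ 0.50849268 -0.22093011  0.18433152] ((509.01300048828125, -222.07550048828125), (45.057491302490234, 12.846115112304688), 88.1762466430664)
tens [np.float64(0.4), np.float64(0.16), np.float64(0.96)]
units [np.float64(0.45), np.float64(0.82), np.float64(0.96)]
```

```bash
python3 -m pendant '[{"dx":6,"dy":-1,"dz":0,"twist":0},{"dx":12,"dy":-1.9,"dz":3,"twist":0},{"dx":17,"dy":-1.9,"dz":7,"twist":0},{"dx":17,"dy":-1.9,"dz":9,"twist":0},{"dx":17,"dy":-1.9,"dz":9,"twist":0},{"dx":17,"dy":-1.5,"dz":9,"twist":0},{"dx":17,"dy":-1.0,"dz":9,"twist":0},{"dx":17,"dy":-0.5,"dz":9,"twist":0},{"dx":17,"dy":0.05,"dz":9,"twist":0},{"dx":17,"dy":0.05,"dz":9,"twist":0}]'; python3 -m pendant '[{"dx":0,"dy":0,"dz":-2,"twist":0},{"dx":-4.4,"dy":0,"dz":-2,"twist":0},{"dx":-4.4,"dy":0,"dz":-1,"twist":0},{"dx":-4.4,"dy":0,"dz":0,"twist":0},{"dx":-4.4,"dy":0,"dz":0,"twist":0},{"dx":-4.4,"dy":-0.5,"dz":0,"twist":0},{"dx":-4.4,"dy":-1,"dz":0,"twist":0},{"dx":-4.4,"dy":-1.5,"dz":0,"twist":0},{"dx":-4.4,"dy":-1.95,"dz":0,"twist":0},{"dx":-4.4,"dy":-1.95,"dz":0,"twist":0}]'; python3 -m pendant '[{"dx":0,"dy":0,"dz":-2,"twist":0},{"dx":-2.6,"dy":1,"dz":-6,"twist":0},{"dx":-8,"dy":1.9,"dz":-9,"twist":0},{"dx":-12.6,"dy":1.9,"dz":-9,"twist":0},{"dx":-12.6,"dy":1.9,"dz":-9,"twist":0}]';python3 w.py; python3 look.py pics/l4.png
cat > cmp.py <<'E'
import cv2,numpy as np,sys,glob
L=['pics/l1.png','pics/l2.png']+sorted(glob.glob('pics/l[3-9].png'))
I=[cv2.imread(f,0) for f in L]
for n,x in(('tens',95),('units',430)):
    for y in (80,195,300):
        T=[i[y:y+100,x:x+90].ravel() for i in I]; print(n,y); print(np.corrcoef(T).round(2))
E
python3 cmp.py
```

```text
time: 17.2
eef_pos: [0.5385, 0.1856, 0.0908]
tcp_rot: [0.811, 0.585, 0.003, 0.001]
contact_force: [1.5, 1.9, 5.6]
opening: -0.002
finger_force: 3.1
time: 18.45
eef_pos: [0.5043, 0.148, 0.0899]
tcp_rot: [0.811, 0.586, -0.0, 0.001]
contact_force: [-2.7, -2.9, 7.3]
opening: -0.0
finger_force: 3.7
time: 19.08
eef_pos: [0.4816, 0.0208, 0.1787]
tcp_rot: [0.812, 0.584, -0.0, -0.0]
contact_force: [-0.8, 0.9, -0.2]
opening: 0.004
finger_force: 0.0
tens -0.01 [0.5168099  0.18960586]
d cm [17.12 -2.04  6.87] yaw_y -18.6 twist -0.1944498273625186
units -0.01 [0.50261169 0.14690445]
d cm [12.62 -2.02  6.87] yaw_y -18.6 twist -0.1944498273625186
handle 109 0.18598765300359 [ 0.50852641 -0.22098406  0.18406325] ((509.1170654296875, -222.37086486816406), (46.04779052734375, 12.803632736206055), 86.53052520751953)
tens 80
[[1.   0.94 0.4  0.95]
 [0.94 1.   0.38 0.89]
 [0.4  0.38 1.   0.22]
 [0.95 0.89 0.22 1.  ]]
tens 195
[[1.   0.18 0.69 0.62]
 [0.18 1.   0.16 0.53]
 [0.69 0.16 1.   0.84]
 [0.62 0.53 0.84 1.  ]]
tens 300
[[1.   0.29 0.47 0.57]
 [0.29 1.   0.93 0.71]
 [0.47 0.93 1.   0.76]
 [0.57 0.71 0.76 1.  ]]
units 80
[[1.   0.98 0.47 1.  ]
 [0.98 1.   0.44 0.98]
 [0.47 0.44 1.   0.46]
 [1.   0.98 0.46 1.  ]]
units 195
[[1.   1.   0.82 0.63]
 [1.   1.   0.82 0.64]
 [0.82 0.82 1.   0.34]
 [0.63 0.64 0.34 1.  ]]
units 300
[[1.   0.99 0.97 0.95]
 [0.99 1.   0.95 0.94]
 [0.97 0.95 1.   0.97]
 [0.95 0.94 0.97 1.  ]]
```

```bash
python3 -m pendant '[{"dx":6,"dy":-1,"dz":0,"twist":0},{"dx":12,"dy":-1.9,"dz":3,"twist":0},{"dx":17,"dy":-1.9,"dz":7,"twist":0},{"dx":17,"dy":-1.9,"dz":9,"twist":0},{"dx":17,"dy":-1.9,"dz":9,"twist":0},{"dx":17,"dy":-1.5,"dz":9,"twist":0},{"dx":17,"dy":-1.0,"dz":9,"twist":0},{"dx":17,"dy":-0.5,"dz":9,"twist":0},{"dx":17,"dy":0.05,"dz":9,"twist":0},{"dx":17,"dy":0.05,"dz":9,"twist":0}]'; python3 -m pendant '[{"dx":0,"dy":0,"dz":-2,"twist":0},{"dx":-4.4,"dy":0,"dz":-2,"twist":0},{"dx":-4.4,"dy":0,"dz":-1,"twist":0},{"dx":-4.4,"dy":0,"dz":0,"twist":0},{"dx":-4.4,"dy":0,"dz":0,"twist":0},{"dx":-4.4,"dy":-0.5,"dz":0,"twist":0},{"dx":-4.4,"dy":-1,"dz":0,"twist":0},{"dx":-4.4,"dy":-1.5,"dz":0,"twist":0},{"dx":-4.4,"dy":-1.95,"dz":0,"twist":0},{"dx":-4.4,"dy":-1.95,"dz":0,"twist":0}]'; python3 -m pendant '[{"dx":0,"dy":0,"dz":-2,"twist":0},{"dx":-2.6,"dy":1,"dz":-6,"twist":0},{"dx":-8,"dy":1.9,"dz":-9,"twist":0},{"dx":-12.6,"dy":1.9,"dz":-9,"twist":0},{"dx":-12.6,"dy":1.9,"dz":-9,"twist":0}]'; python3 look.py pics/l5.png
python3 - <<'E'
import cv2,numpy as np
I=[cv2.resize(cv2.imread(f'pics/l{k}.png',0),(390,297)) for k in (2,3,4,5)]
cv2.imwrite('pics/final.png',np.vstack([np.hstack(I[:2]),np.hstack(I[2:])]))
E
```

```text
time: 20.52
eef_pos: [0.5385, 0.1856, 0.0908]
tcp_rot: [0.811, 0.585, 0.003, 0.001]
contact_force: [0.8, 1.4, 6.1]
opening: 0.002
finger_force: 3.0
time: 21.78
eef_pos: [0.5044, 0.148, 0.09]
tcp_rot: [0.811, 0.586, -0.0, 0.001]
contact_force: [-2.5, -3.1, 8.0]
opening: -0.0
finger_force: 3.7
time: 22.4
eef_pos: [0.4816, 0.0208, 0.1787]
tcp_rot: [0.812, 0.584, -0.0, -0.0]
contact_force: [-0.3, 0.2, -0.9]
opening: -0.004
finger_force: 0.0
handle 107 0.1865157373226356 [ 0.50850913 -0.22078234  0.184427  ] ((508.82025146484375, -222.3587188720703), (44.48891067504883, 13.257801055908203), 88.01280975341797)
```

View pics/final.png

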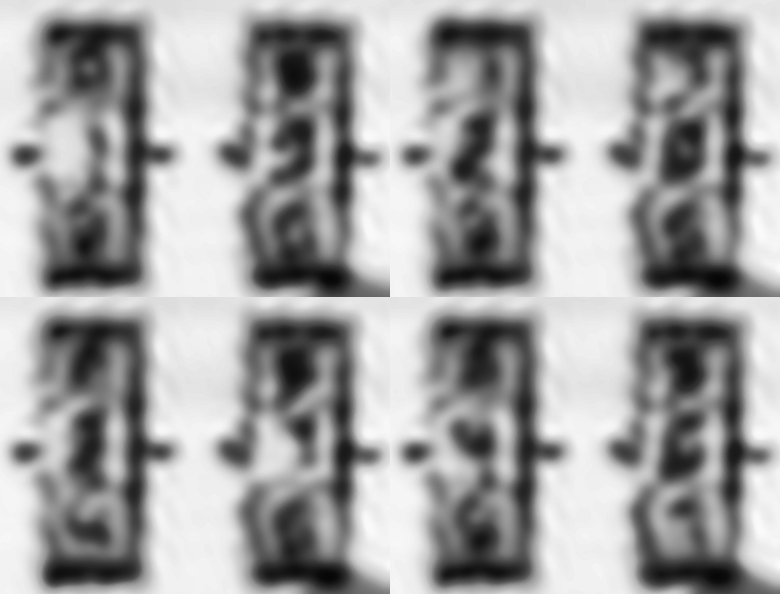

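The four looks show tens at 1, 2, 3, then 4 and units at 9, 8, 7, then 6, with a 7 just below it. I'll check that the bystanders haven't moved, then hand in.

Run:
```python
from h import *
c=load('top');P=cloud(c);z=P[...,2]
for n,(u0,v0,u1,v1),lo,hi,ref in(('tin',(300,200,340,245),.16,.2,(504,-93.8)),('bottle',(225,160,255,200),.17,.2,(641.3,135.4)),('goblet',(210,255,245,285),.08,.1,(392.5,175.1)),('chuck',(345,255,385,285),.03,.06,(379.3,-231.8))):
    m=((z>lo)&(z<hi))[v0:v1,u0:u1]; q=P[v0:v1,u0:u1][m]; print(n,np.round(cv2.minAreaRect((q[:,:2]*1000).astype(np.float32))[0],1),ref)
print(ctrl.sign_off())
```

```text
tin [504.  -93.9] (504, -93.8)
bottle [641.4 135.6] (641.3, 135.4)
goblet [392.4 174.9] (392.5, 175.1)
chuck [ 377.6 -229.7] (379.3, -231.8)
the job is handed in; nothing more can be done
None
```

The job is handed in: the plunger stays up by itself in its rest notch, and the timer reads 46. The tin, bottle and goblet measured within 0.3 mm of where they started; the chuck measured about 3 mm off, most likely camera noise, since the arm never went down near it.

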